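Index the spice carousel and show a jar's underside to the camera

ROBOT

A 6-joint arm with a two-finger parallel gripper is mounted at the origin on a cart in front of the work surface, level with it; the furniture and walls round the work are solid. World frame = base frame: x ahead of the robot, y to its left, z up, the work surface at z = 0. Lengths are in m, angles in degrees, forces in N, time in s.
With the tool pointing down it reaches from about 0.375 to 0.9 m from the base axis. Payload 3.1 kg.
Tool frame: the origin (TCP) lies at the very end of the fingers, on their centre line; the grasp point (between the pads) lies 19 mm behind it; z points along the fingers, y is the line along which they close (so a half turn about z gives the same grasp; the last joint's range is limited). The gripper opens to 87 mm and grips with 3 to 60 N. Pads are 19 mm wide; open, the fingers measure 117 mm over their backs; the gripper's body (75 mm by 190 mm) begins 51 mm behind the grasp point.
Start: joints at [-76.232, 30.224, 82.088, -0, 67.689, -10.227], TCP at [0.254, -0.571, 0.223] pointing down, gripper open.
Joint ranges: [-176.69, 176.69], [-43.24, 126.21], [12.49, 139.97], [-82, 262], [0, 151.66], [-163.58, 163.58]. Speed limits (degrees/s): [159.86, 159.86, 180, 180, 180, 180].

INTERFACE

Orientations are given as a 3x3 rotation matrix whose columns are the frame's x, y, z axes.
In Python, from rig import * gives the robot as it stands.
- The arm moves only by the tool jog_arm, never from a script. Its arguments are lists of equal length, an entry for each row: "delta_pos": the shift along the world's x, y, z in cm, a list of three; "turn": the turn about the world's z in degrees; "grip": the closure, from 0 (fully open) to 1 (shut). In form: {"delta_pos": [[x, y, z], ...], "turn": [turn, ...], "grip": [grip, ...]}. A call has 1 to 12 rows; each row is the pose to reach, as a shift and turn from the pose commanded when the call began; what a row does not reach only later rows make up. A row lasts 1/8 s, in which the tool goes at most 62.5 mm and 10.7 degrees, less where a joint would pass 70% of its speed; a pose out of reach is approached as far as the arm can. A call with a gripper value outside its range is refused whole. The fingers move at their own pace and stop on an object; the grip force is fixed at half the most. Time passes only in rows, so rows that repeat a pose let the fingers close. It gives the time, the measured TCP pose, the force, the opening and the grip force at its end, in the units of the state.
- read_state(): the state, without advancing time (a new reading comes with each control period).
- capture(name): name is "scene" or "top" or "wrist"; returns a dict with "color" (400x640x3 uint8, blue, green, red), "fovy" (degrees; the focal length in pixels is half the picture's height over the tangent of half this angle, whatever the lens; pixels are square), "cx", "cy" (the principal point, pixels), "camera_from_world" (4x4, takes a point from world to camera coordinates). Camera axes: x right, y up, looking along -z (the intrinsics and any distortion apply to the point x, -y, -z); pixel columns grow to the right and rows downward; lengths in m; the calibration is good to about 2 mm. A picture is of the moment at which its call begins. There is no depth.
- hand_in(): hands the job in; it is judged then, once.
The state is a dict: "time_s": time; "joint_positions": joint angles; "qvel": joint speeds; "tau": joint torques, N m; "position": TCP position; "tcp_rot": TCP orientation; "force": force on the tool from outside, world axes, zero at the start; "moment": the same for the moment, N m; "opening": opening from 0.0 (shut) to 1.0 (fully open); "grasp_force": force on a finger pad.
Only numpy, scipy, OpenCV 4.12 (cv2) and the standard library are available. Lean on these libraries where they do the work, as an engineer would, in place of code of your own. Each camera call takes 0.05 s, during which the arm holds its last target. There are 200 camera calls.

TASK

Turn the spice carousel one click (it has finger posts for that) so that the red-lidded spice jar stands settled at the open front, and let go of it. Then lift that jar out and hold it, underside first, up to the small inspection camera so that it can read the date under the jar: the underside square to the lens, centred on its line of sight and about 8 cm from it. Finish holding the jar still there, with the carousel left at that click, the honey jar and the pepper shaker standing in their places, nothing bumped against the camera and the rest of the table left alone.

Things in the scene. Friction and masses are not known exactly. Their poses are not given: they have to be found in the camera images.
- turntable (a joint): Angle of the carousel's wooden turntable, rad, 0 at start, growing counter-clockwise from above (left, +y side of the carousel, comes to the front). Turns both ways about the axis of carousel. Sprung clicks every 90 degrees (0, +-1.571, ..): let go within 35 degrees of one it runs in, to within 0.1 rad. The hump half way takes about 2 N at a post; past it the spring pulls on
- carousel: Spice carousel's fixed black foot, 278 mm wide. Origin on the table on the turning axis; -x is its open front (roughly to the robot), +y its left, z up. Turntable 254 mm across, top at 34 mm height, with four places 78 mm from the axis: front, left, back, right. At start the honey jar stands in front, the back is empty, the spice jar and the pepper shaker stand left and right, either way round
- post_front_left (a point): Centre of the black grip (14 mm diameter, 30 mm long, top 13 mm above this point) of one of four like upright finger posts (10 mm steel rods) on the turntable, 115 mm from the axis, midway between places; 134 mm above the table. This post is between front and left (-x +y) at the start; it turns with the turntable. Pinch it from above
- post_front_right (a point): The same point of the post that stands between front and right (at -x -y) at the start
- front_place (a point): Centre of the front place at the height of the turntable's top (34 mm), fixed to the foot, 78 mm in front of the axis. Each place on the turntable is a round cup 22 mm deep, 55 mm outside and 49 mm inside diameter (73 and 67 for the honey jar), in which a container stands loosely: lift it out straight up
- cover_edge (a point): Middle of the front edge of the clear dust cover (steel edge bars) fixed over the back of the carousel: the roof, 171 mm above the table, reaches from this edge (26 mm behind the turning axis) to 135 mm behind the axis; side walls 136 mm to either side. The front and the side places are open above
- spice_c: The one spice jar with a red lid: glass, 42 mm diameter, printed label; lid 45 mm diameter, from 85 to 106 mm height; 106 mm tall, about 0.11 kg. Origin at the centre of its underside, z up through the lid. Grip it across the lid from above. Stands in the left or the right place of the carousel at the start
- pepper_shaker: Pepper shaker, glass with a rounded grey head, 44 mm diameter, 90 mm tall, in the other side place of the carousel; origin at the centre of its underside
- jar_honey: Honey jar with yellow lid, 64 mm diameter, 87 mm tall, in the front place at the start; origin at the centre of its underside
- camera_head: Head of the small inspection camera on a desk stand: a grey round head of 54 mm diameter, 34 mm long, with a white ring light round a black lens. Origin at the centre of the lens face, 108 mm above the table; z is the line of sight, out of the lens: it rises 55 degrees above the level (35 degrees from the vertical) and leans to the front of the stand, roughly to the robot
- camera_stand: Fixed stand of the camera: black foot 84 x 66 x 10 mm with an aluminium post, a green button at its back left. Origin on the table under the foot's centre; its front, -x, is the side to which the camera looks. The lens centre lies 18 mm in front of the origin
- mug_white: White mug, a bystander at the left of the table, 86 mm wide, 107 mm tall; origin at the bottom
- tea_glass: Glass, a bystander at the left of the table, 80 mm wide, 88 mm tall; origin at the bottom
- coffee_scoop: Blue coffee scoop, a bystander at the right front of the table, 119 mm long; origin at the bottom
Not all that is in view belongs to the job. What is shaped like the camera_stand but pink or purple is not meant.

How it is judged:
By the outcome, as a careful person would: the job done as asked, in the order asked, and still so for the second after the job is handed in, while the arm keeps its last pose, push and grip.
It also fails if it takes over 48 s, if anything falls off the work surface, if the arm or the gripper's body presses on something with over 40 N, if the wrist force passes 120 N, or if a joint passes its speed limit or range.

## Working session

There is one attempt and no reset: what is moved stays moved. The work goes in short steps, Python scripts to look and compute and a tool call to move; the robot and the scene stay as the last step left them, time stands still between calls to the robot, and variables do not carry over. Pictures are saved under pics/ and viewed, at most 10 in all, crops included, and the job is handed in when it is done.

Besides the shell and the picture viewer there is one more tool, called after ">>>" by a JSON object that holds its "method" and its "body", one argument or row to a line. jog_arm: Moves the arm, as the interface text tells. Its arguments: {"type":"object","properties":{"delta_pos":{"type":"array"},"turn":{"type":"array"},"grip":{"type":"array"}},"required":["delta_pos","turn","grip"]}

```bash
mkdir -p pics
cat > h.py <<'E'
from rig import *
import numpy as np, cv2
def K(c):
    f=c["color"].shape[0]/2/np.tan(np.radians(c["fovy"])/2); return f,c["cx"],c["cy"]
def proj(c,p):
    f,cx,cy=K(c); q=c["camera_from_world"]@np.r_[p,1]; return np.array([cx+f*q[0]/-q[2],cy+f*(-q[1])/-q[2]])
def ray(c,uv):
    f,cx,cy=K(c); M=np.linalg.inv(c["camera_from_world"]); d=M[:3,:3]@np.array([(uv[0]-cx)/f,-(uv[1]-cy)/f,-1]); return M[:3,3],d
def onz(c,uv,z):
    o,d=ray(c,uv); return o+d*(z-o[2])/d[2]
E
python3 - <<'E'
from h import *
print(read_state())
for n in("scene","top"):
    c=capture(n); cv2.imwrite(f"pics/{n}0.png",c["color"]); print(n,{k:v for k,v in c.items() if k!="color"})
E
```

```text
{'time_s': 0.0, 'joint_positions': array([-7.62317885e+01,  3.02799154e+01,  8.21550852e+01, -1.93167297e-03,
        6.76883581e+01, -1.02269313e+01]), 'qvel': array([ 0.11392759,  0.00938146, -0.03583601, -0.00639693,  0.04122212,
       -0.05987982]), 'tau': array([ 9.17746693e-04, -4.40039241e+01, -1.76590562e+01,  6.33442705e-02,
        5.82565984e-02, -1.71708280e-04]), 'position': array([ 0.25400986, -0.57026831,  0.22156867]), 'tcp_rot': array([[ 9.13574811e-01,  4.06670345e-01, -5.42699404e-04],
       [ 4.06670555e-01, -9.13572503e-01,  2.08372677e-03],
       [ 3.51594632e-04, -2.12434016e-03, -9.99997682e-01]]), 'force': array([ 0.06451237,  0.03099707, -0.60369596]), 'moment': array([-0.03686216,  0.01330864, -0.05436128]), 'grasp_force': 0.0, 'opening': 0.9970151844514473}
scene {'fovy': 46.4928172845283, 'cx': 321.2462869871475, 'cy': 195.00059485036488, 'camera_from_world': array([[ 0.4671909 , -0.88407719,  0.01184018, -0.23460622],
       [ 0.42369046,  0.23561299,  0.8746273 , -0.33416082],
       [-0.77602774, -0.40360134,  0.48465131, -1.11786043],
       [ 0.        ,  0.        ,  0.        ,  1.        ]])}
top {'fovy': 42.620440313151455, 'cx': 317.856033483869, 'cy': 203.07480319708716, 'camera_from_world': array([[-0.0220006 , -0.99955068, -0.02035716,  0.03434522],
       [ 0.99632438, -0.02360662,  0.08234357, -0.57222117],
       [-0.08278714, -0.01847073,  0.99639607, -1.5511542 ],
       [ 0.        ,  0.        ,  0.        ,  1.        ]])}
```

```bash
ls
```

```text
h.py
pics
```

View pics/scene0.png

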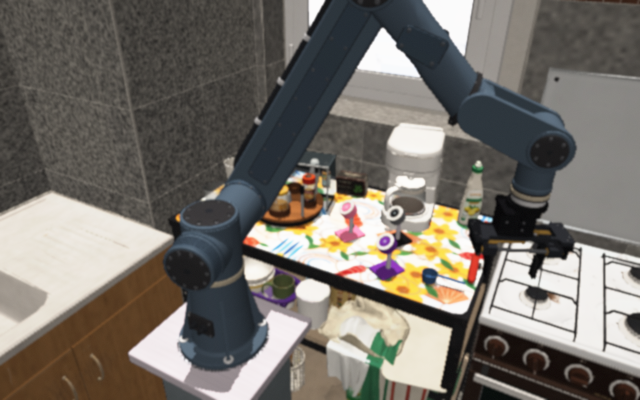

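View pics/top0.png

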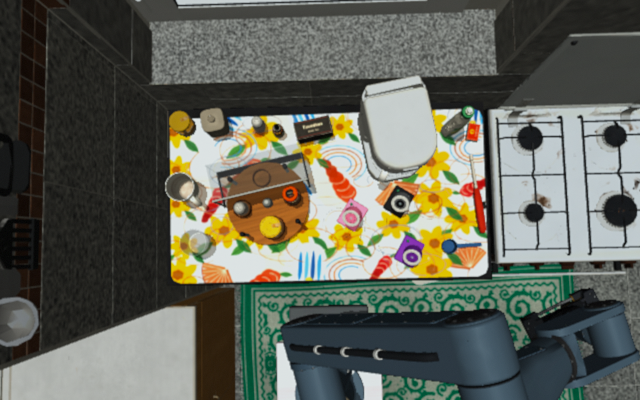

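Run:
```python
from h import *
a=cv2.imread("pics/top0.png")
A=cv2.resize(a[140:270,205:345],None,fx=4,fy=4,interpolation=cv2.INTER_CUBIC)
B=cv2.resize(a[170:275,335:430],None,fx=4,fy=4,interpolation=cv2.INTER_CUBIC)
h=max(A.shape[0],B.shape[0]); im=np.zeros((h,A.shape[1]+B.shape[1],3),np.uint8)
im[:A.shape[0],:A.shape[1]]=A; im[:B.shape[0],A.shape[1]:]=B; im=cv2.resize(im,None,fx=.85,fy=.85)
print(im.shape);cv2.imwrite("pics/crop0.png",im)
c=capture("top")
for n,uv,z in(("red",(291,194),.127),("honey",(272,227),.108),("pepper",(241,209),.11),("axis",(268,203),.034),("lens",(401,201),.108),("pinkC",(352,214),.1),("purp",(410,250),.1)): print(n,onz(c,uv,z).round(3))
```

```text
(442, 799, 3)
red [0.592 0.096 0.127]
honey [0.499 0.154 0.108]
pepper [0.554 0.244 0.11 ]
axis [0.576 0.174 0.034]
lens [ 0.566 -0.221  0.108]
pinkC [ 0.532 -0.079  0.1  ]
purp [ 0.424 -0.244  0.1  ]
```

View pics/crop0.png

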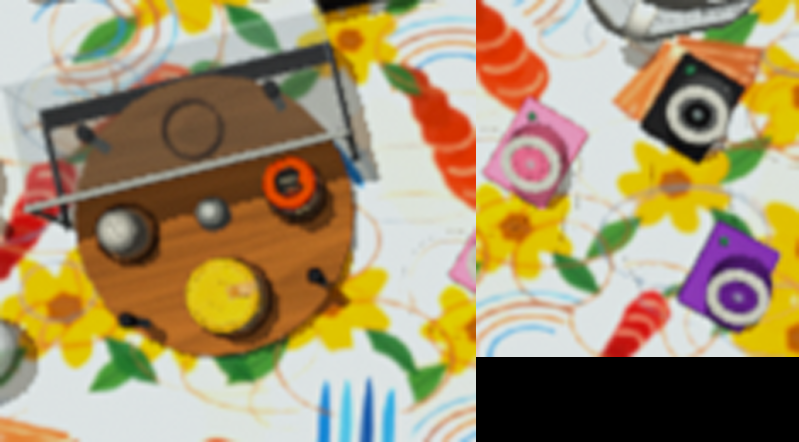

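>>> {"method": "jog_arm", "body": {
  "delta_pos": [
    [2,5,2],
    [4,10,4],
    [6,15,6],
    [8,20,8],
    [10,26,8],
    [12,31,8],
    [14,36,8],
    [16,41,8],
    [18,46,8],
    [20,51,8],
    [22,57,8],
    [24,62,8]
  ],
  "turn": [10,20,30,40,50,60,70,80,90,100,110,120],
  "grip": [0,0,0,0,0,0,0,0,0,0,0,0]
}}

```text
time_s: 1.65
position: [0.4943, 0.0512, 0.3025]
tcp_rot: [[-0.813, 0.583, -0.0], [0.583, 0.813, -0.0], [0.0, -0.0, -1.0]]
force: [0.6, -0.1, -0.4]
opening: 1.0
grasp_force: 0.0
```

Run:
```python
from h import *
s=read_state();print(s['time_s'],s['position'],s['tcp_rot'].round(3),s['joint_positions'].round(1))
c=capture("wrist");cv2.imwrite("pics/w1.png",c["color"]);print(c["fovy"],np.linalg.inv(c["camera_from_world"]).round(3))
```

```text
1.65 [0.49429877 0.05119336 0.30248458] [[-0.813  0.583 -0.   ]
 [ 0.583  0.813 -0.   ]
 [ 0.    -0.    -1.   ]] [ -7.   14.8  94.   -0.   71.1 -61.3]
67.64969265771836 [[ 0.583 -0.788 -0.198  0.441]
 [ 0.813  0.565  0.142  0.089]
 [-0.    -0.243  0.97   0.465]
 [ 0.     0.     0.     1.   ]]
```

View pics/w1.png

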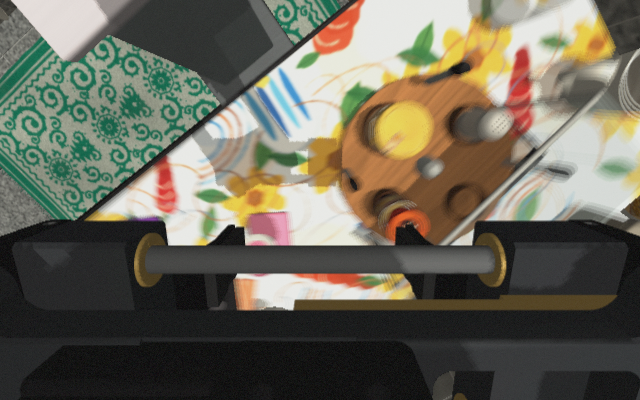

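```bash
cat >> h.py <<'E'
def blob(im,lo,hi,roi=None,n=1):
    m=cv2.inRange(cv2.cvtColor(im,cv2.COLOR_BGR2HSV),np.array(lo),np.array(hi))
    if roi: z=np.zeros_like(m); z[roi[1]:roi[3],roi[0]:roi[2]]=255; m&=z
    _,_,st,ce=cv2.connectedComponentsWithStats(m); o=np.argsort(-st[1:,4])[:n]+1
    return [(ce[i].round(1),st[i].tolist()) for i in o]
E
python3 - <<'E'
from h import *
s=read_state();print(s['time_s'],s['position'],abs(s['qvel']).max())
c=capture("wrist");im=c["color"];cv2.imwrite("pics/w2.png",cv2.resize(im[0:270,300:640],None,fx=2.2,fy=2.2))
for n,lo,hi,z in(("yel",(22,150,120),(32,255,255),.115),("red",(0,150,120),(10,255,255),.13),("black",(0,0,0),(180,255,45),.147)):
    for ce,st in blob(im,lo,hi,(330,40,640,240),4): print(n,ce,st,onz(c,ce,z).round(4))
ax=np.array([.573,.17]);
for a in (45,135): 
  r=np.radians(14.4+180+a-90*0); 
  p=ax+.115*np.array([np.cos(r),np.sin(r)]); print(p,proj(c,np.r_[p,.147]))
E
```

```text
1.7 [0.49635261 0.05686726 0.30263119] 5.296995769763277
yel [395.5 132.6] [368, 108, 53, 54, 1850] [0.5005 0.1618 0.115 ]
yel [578.3  54.1] [554, 40, 51, 27, 631] [0.5441 0.3674 0.115 ]
yel [481.1  72.5] [463, 54, 33, 37, 553] [0.4999 0.2724 0.115 ]
yel [446.2  61. ] [433, 45, 26, 32, 349] [0.4676 0.2468 0.115 ]
red [511.6  71.9] [501, 55, 20, 40, 392] [0.5154 0.2913 0.13  ]
red [391.9 224.9] [378, 215, 37, 25, 373] [0.5864 0.0993 0.13  ]
red [512.2  95.5] [501, 82, 21, 24, 273] [0.537  0.2812 0.13  ]
red [515.5 125.2] [504, 115, 20, 22, 190] [0.5671 0.2704 0.13  ]
black [552.5 230.6] [474, 220, 166, 20, 2585] [0.6903 0.2442 0.147 ]
black [407.3 233.1] [395, 224, 30, 16, 329] [0.5975 0.1081 0.147 ]
black [449.2  75.3] [440, 67, 22, 16, 192] [0.4786 0.2288 0.147 ]
black [442.3 200. ] [435, 189, 26, 30, 164] [0.5867 0.1597 0.147 ]
[0.51446024 0.07101467] [338.84311209 193.15357518]
[0.67198533 0.11146024] [442.34295276 280.07484413]
```

View pics/w2.png

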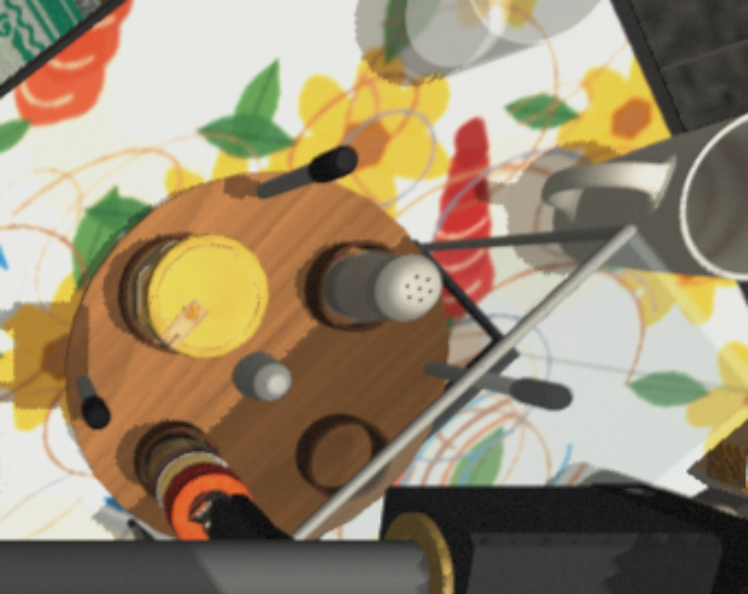

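Run:
```python
from h import *
c=capture("wrist")
s=read_state();print(s['position'],abs(s['qvel']).max(),s['tcp_rot'][:,1])
b=c["color"]; 
# previous frame pixels valid only if same pose; rematch by template
old=cv2.imread("pics/w2.png"); old=cv2.resize(old,(340,270),interpolation=cv2.INTER_AREA)
r={}
for n,(u,v),z in(("fl",(155.9,73.6),.147),("fr",(44,187.3),.147),("knob",(270/2.2,380/2.2),0.1),("honey",(208/2.2,296/2.2),.1),("pep",(414/2.2,285/2.2),.1)):
    x,y=int(u),int(v); t=old[y-14:y+15,x-14:x+15]
    m=cv2.matchTemplate(b[:260,300:],t,cv2.TM_CCOEFF_NORMED); _,k,_,l=cv2.minMaxLoc(m)
    uv=(300+l[0]+14+u-x,l[1]+14+v-y); r[n]=onz(c,uv,z); print(n,round(k,2),np.round(uv,1),r[n].round(4))
d=r["fl"]-r["fr"]; print("dist",np.linalg.norm(d[:2]),"yaw",np.degrees(np.arctan2(d[1],d[0]))-90)
m=(r["fl"]+r["fr"])[:2]/2; e=d[:2]/np.linalg.norm(d[:2]); xc=np.array([e[1],-e[0]]); print("axis",m+xc*.0813,xc)
```

```text
[0.49429944 0.05127522 0.30222102] 3.686462160837997 [ 5.84284150e-01  8.11549102e-01 -2.95225205e-04]
fl 0.99 [458.9  71.6] [0.4806 0.2341 0.147 ]
fr 0.99 [347.  186.3] [0.5118 0.0786 0.147 ]
knob 0.99 [425.7 171.7] [0.5635 0.1658 0.1   ]
honey 0.97 [397.5 133.5] [0.5043 0.1619 0.1   ]
pep 0.99 [492.2 127.5] [0.5638 0.2572 0.1   ]
dist 0.15866141625301927 yaw 11.358628005784041
axis [0.57589955 0.17236434] [0.98041364 0.19694946]
```

>>> {"method": "jog_arm", "body": {
  "delta_pos": [
    [1.9,2.5,-2],
    [1.9,2.5,-5],
    [1.9,2.5,-8],
    [1.9,2.5,-10]
  ],
  "turn": [3,3,3,3],
  "grip": [0.45,0.45,0.45,0.45]
}}

```text
time_s: 2.3
position: [0.512, 0.0725, 0.2011]
tcp_rot: [[-0.837, 0.547, -0.003], [0.547, 0.837, -0.0], [0.002, -0.002, -1.0]]
force: [-0.2, 1.0, -0.1]
opening: 0.631
grasp_force: 0.0
```

Run:
```python
from h import *
c=capture("wrist");s=read_state();print(s['time_s'],s['position'],s['opening'],s['force'])
t,c2=s['position'],capture("top")
cv2.imwrite("pics/w3.png",cv2.resize(c["color"][100:400,200:600],None,fx=1.8,fy=1.8))
```

```text
2.35 [0.51052792 0.07250706 0.19896262] 0.6011324300447712 [-0.17935787  0.05328927 -2.23110778]
```

View pics/w3.png

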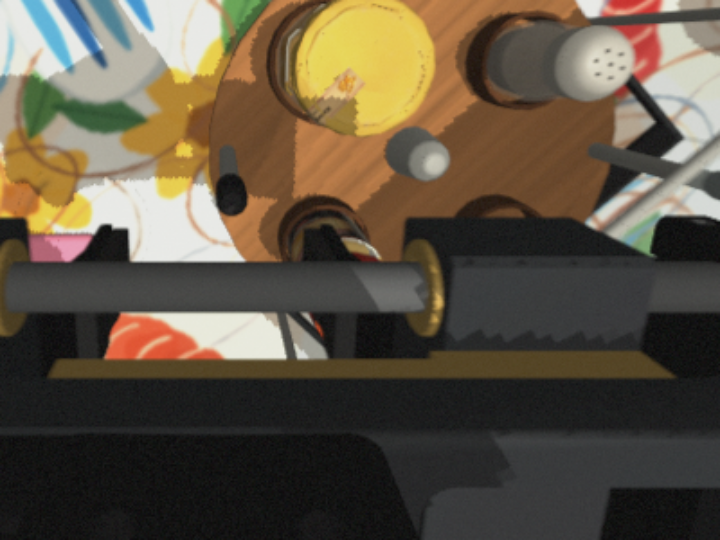

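Run:
```python
from h import *
c=capture("wrist");s=read_state();p=onz(c,(328.3,207.2),.147);print(s['time_s'],s['position'],s['opening'],p,s['tcp_rot'].T@(p-s['position']))
print(abs(c["color"][100:400,200:600].astype(int)-cv2.resize(cv2.imread("pics/w3.png"),(400,300))).mean())
```

```text
2.45 [0.51214053 0.07273971 0.20170558] 0.5667139967741854 [0.50936598 0.08116241 0.147     ] [0.00678754 0.00564004 0.05471252]
8.327272222222222
```

>>> {"method": "jog_arm", "body": {
  "delta_pos": [
    [-0.2,0.5,-2],
    [-0.2,0.5,-5],
    [-0.2,0.5,-8],
    [-0.2,0.5,-8.6],
    [-0.2,0.5,-8.6],
    [-0.2,0.5,-8.6],
    [-0.2,0.5,-8.6],
    [-0.2,0.5,-8.6],
    [-0.2,0.5,-8.6]
  ],
  "turn": [0,0,0,0,0,0,0,0,0],
  "grip": [0.45,0.45,0.45,0.45,0.5,0.7,0.9,0.9,0.9]
}}

```text
time_s: 3.58
position: [0.5125, 0.08, 0.117]
tcp_rot: [[-0.838, 0.546, 0.003], [0.546, 0.838, 0.002], [-0.002, 0.004, -1.0]]
force: [1.3, 2.5, -0.9]
opening: 0.154
grasp_force: 30.1
```

Run:
```python
from h import *
s=read_state();print(s['time_s'],s['position'],s['opening'],s['grasp_force'],s['force'])
c=capture("wrist");cv2.imwrite("pics/w4.png",c["color"])
```

```text
3.575 [0.5125037  0.07998826 0.11699379] 0.15401313997448215 30.134759433567524 [ 1.31504139  2.53563899 -0.92691553]
```

>>> {"method": "jog_arm", "body": {
  "delta_pos": [
    [-0.96,0.74,0],
    [-1.83,1.58,0],
    [-2.61,2.5,0],
    [-2.61,2.5,0],
    [-2.61,2.5,0]
  ],
  "turn": [-6,-12,-18,-18,-18],
  "grip": [0.9,0.9,0.9,0.9,0.9]
}}

```text
time_s: 4.25
position: [0.4863, 0.1042, 0.1169]
tcp_rot: [[-0.63, 0.776, 0.002], [0.776, 0.63, 0.0], [-0.001, 0.002, -1.0]]
force: [3.2, 2.7, 2.9]
opening: 0.154
grasp_force: 30.0
```

>>> {"method": "jog_arm", "body": {
  "delta_pos": [
    [-0.51,1.1,0],
    [-1.08,2.15,0],
    [-1.52,3.25,0],
    [-1.86,4.4,0],
    [-2.07,5.57,0],
    [-2.16,6.76,0],
    [-2.12,7.95,0],
    [-1.96,9.12,0],
    [-1.67,10.28,0],
    [-1.67,10.28,0]
  ],
  "turn": [-6,-12,-18,-24,-30,-36,-42,-48,-54,-54],
  "grip": [0.9,0.9,0.9,0.9,0.9,0.9,0.9,0.9,0.9,0.9]
}}

```text
time_s: 5.5
position: [0.4662, 0.2075, 0.1169]
tcp_rot: [[0.258, 0.966, -0.005], [0.966, -0.258, 0.0], [-0.001, -0.005, -1.0]]
force: [-4.5, 3.7, 8.5]
opening: 0.15
grasp_force: 30.0
```

>>> {"method": "jog_arm", "body": {
  "delta_pos": [
    [0.34,1.52,0],
    [0.78,2.42,0],
    [1.3,3.27,0],
    [1.3,3.27,0],
    [1.3,3.27,0],
    [1.3,3.27,0],
    [1.3,3.27,0],
    [1.3,3.27,0],
    [1.3,3.27,3],
    [1.3,3.27,7],
    [1.3,3.27,11],
    [1.3,3.27,15]
  ],
  "turn": [-8,-13,-18,-18,-18,-18,-18,-18,-18,-18,-18,-18],
  "grip": [0.9,0.9,0.9,0.9,0.9,0.6,0.5,0.45,0.45,0.45,0.45,0.45]
}}

```text
time_s: 7.0
position: [0.481, 0.2392, 0.2675]
tcp_rot: [[0.544, 0.839, -0.001], [0.839, -0.544, -0.001], [-0.001, -0.0, -1.0]]
force: [0.6, 0.4, 1.2]
opening: 0.551
grasp_force: 0.0
```

Run:
```python
from h import *
c=capture("wrist");s=read_state();print(s['time_s'],s['position'],s['tcp_rot'].round(2),s['joint_positions'].round(0))
A=np.r_[.5767,.1754]; 
r=np.radians(11.1); xc=np.r_[np.cos(r),np.sin(r)]
c2=capture("top"); F=np.r_[A-.078*xc,.13]; print("F",F,"top px",proj(c2,F),"wrist px",proj(c,F))
im=c2["color"]; 
for ce,st in blob(im,(0,150,120),(12,255,255),(200,140,340,270),3): print(ce,st,onz(c2,ce,.13).round(4))
cv2.imwrite("pics/t5.png",np.hstack([cv2.resize(im[150:260,210:340],(473,400)),cv2.resize(c["color"],None,fx=.5,fy=.5)[0:200].repeat(2,0)]))
```

```text
7.05 [0.48419182 0.24022013 0.27307841] [[ 0.54  0.84  0.01]
 [ 0.84 -0.54  0.  ]
 [ 0.01  0.01 -1.  ]] [15. 20. 91. -0. 68. 48.]
F [0.50015917 0.16038329 0.13      ] top px [269.02786738 226.50044814] wrist px [374.19641573 241.70990166]
[333.6 177.3] [325, 160, 15, 38, 267] [ 0.6373 -0.0276  0.13  ]
[269.  226.5] [262, 220, 15, 13, 86] [0.5002 0.1605 0.13  ]
[211.8 202.9] [207, 198, 11, 9, 46] [0.5718 0.3244 0.13  ]
```

View pics/t5.png

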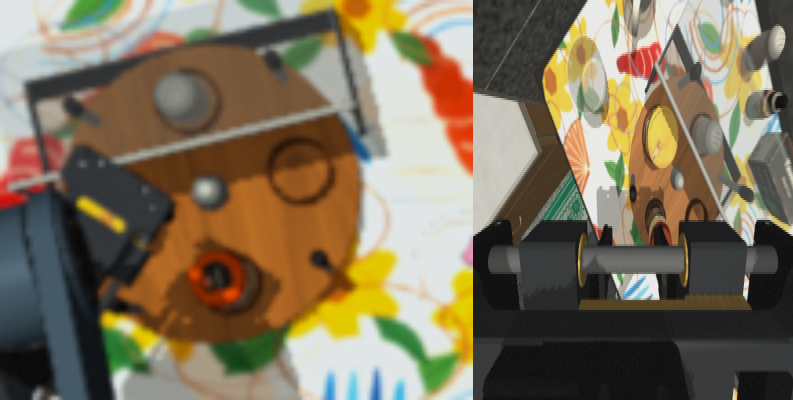

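>>> {"method": "jog_arm", "body": {
  "delta_pos": [
    [0.4,-1.6,0],
    [0.8,-3.2,0],
    [1.2,-4.8,0],
    [1.6,-6.4,0],
    [1.9,-7.9,0],
    [1.9,-7.9,-1],
    [1.9,-7.9,-1]
  ],
  "turn": [-10,-20,-30,-40,-46,-46,-46],
  "grip": [0.2,0.2,0.2,0.2,0.2,0.2,0.2]
}}

```text
time_s: 7.98
position: [0.4989, 0.1607, 0.2548]
tcp_rot: [[0.981, 0.192, -0.004], [0.192, -0.981, -0.0], [-0.004, -0.001, -1.0]]
force: [0.5, -0.1, 0.6]
opening: 0.797
grasp_force: 0.0
```

Run:
```python
from h import *
c=capture("wrist");s=read_state();print(s['time_s'],s['position'],s['tcp_rot'].round(2),s['joint_positions'].round(0))
for z in(.034,.118,.14): print(z,proj(c,np.r_[.5002,.1604,z]).round(1))
cs=capture("scene")
print(proj(cs,np.r_[.5002,.1604,.14]),proj(cs,np.r_[.5002,.1604,.118]))
for ce,st in blob(cs["color"],(0,150,120),(12,255,255),(200,140,340,230),3): print(ce,st)
im=np.hstack([cv2.resize(c["color"],(560,350)),cv2.resize(cs["color"][160:240,260:315],(240,350))]);cv2.imwrite("pics/w6.png",im)
```

```text
8.025 [0.4994122  0.16087372 0.25537013] [[ 0.98  0.19 -0.  ]
 [ 0.19 -0.98 -0.  ]
 [-0.   -0.   -1.  ]] [ 6. 20. 94.  0. 66. 85.]
0.034 [319.9 176.1]
0.118 [319.9 190.1]
0.14 [319.9 195.1]
[277.545104   183.22557701] [277.77282717 189.22751171]
[311.1 210.4] [304, 205, 18, 13, 87]
[264.3 206.1] [258, 202, 14, 10, 65]
[245.8 197.4] [235, 194, 19, 8, 52]
```

View pics/w6.png

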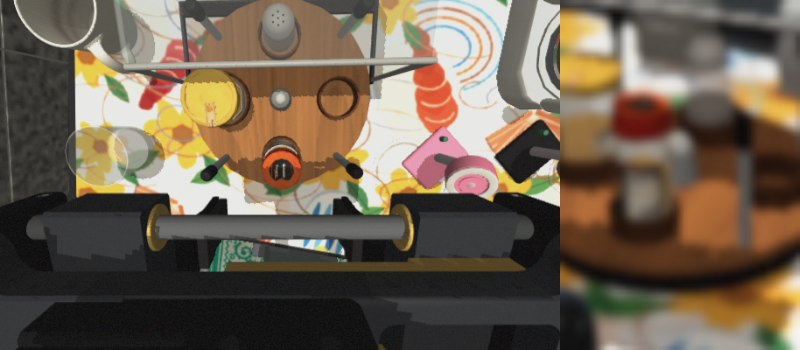

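>>> {"method": "jog_arm", "body": {
  "delta_pos": [
    [0.2,0,-4],
    [0.2,0,-8],
    [0.2,0,-11],
    [0.2,0,-13],
    [0.2,0,-14.6],
    [0.2,0,-14.6],
    [0.2,0,-14.6],
    [0.2,0,-14.6],
    [0.2,0,-14.6],
    [0.2,0,-14.6]
  ],
  "turn": [0,0,0,0,0,0,0,0,0,0],
  "grip": [0.2,0.2,0.2,0.2,0.2,0.3,0.4,0.6,0.6,0.6]
}}

```text
time_s: 9.32
position: [0.503, 0.1606, 0.1113]
tcp_rot: [[0.982, 0.191, 0.002], [0.191, -0.982, 0.0], [0.002, 0.0, -1.0]]
force: [-0.4, -0.8, 4.4]
opening: 0.504
grasp_force: 30.0
```

>>> {"method": "jog_arm", "body": {
  "delta_pos": [
    [0,0,0.6],
    [0,0,1.2],
    [0,0,1.2],
    [-0.6,-0.12,1.25],
    [-1.3,-0.25,1.35],
    [-2.0,-0.4,1.42],
    [-2.75,-0.54,1.45],
    [-3.5,-0.69,1.4],
    [-4.27,-0.84,1.3],
    [-5.0,-0.98,1.1],
    [-5.69,-1.12,0.85],
    [-5.69,-1.12,0.85]
  ],
  "turn": [0,0,0,0,0,0,0,0,0,0,0,0],
  "grip": [0.6,0.6,0.6,0.6,0.6,0.6,0.6,0.6,0.6,0.6,0.6,0.6]
}}

```text
time_s: 10.82
position: [0.4444, 0.1492, 0.1188]
tcp_rot: [[0.982, 0.191, -0.002], [0.191, -0.982, -0.0], [-0.002, -0.0, -1.0]]
force: [2.2, 0.4, 0.1]
opening: 0.501
grasp_force: 30.0
```

Run:
```python
from h import *
c=capture("wrist");cs=capture("scene");ct=capture("top")
im=np.hstack([cv2.resize(c["color"][60:320,180:480],(390,338)),cv2.resize(cs["color"][160:240,255:325],(296,338))]);cv2.imwrite("pics/w7.png",im)
```

```text
(no output)
```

View pics/w7.png

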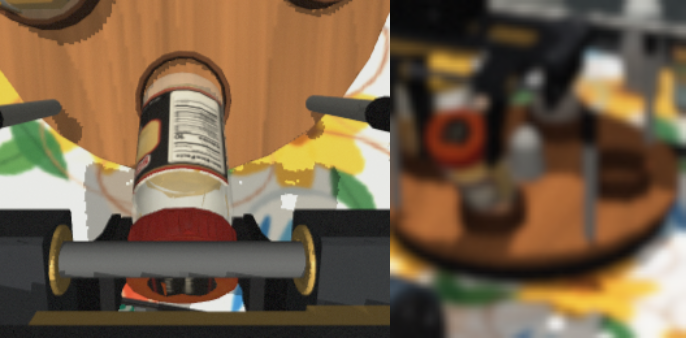

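>>> {"method": "jog_arm", "body": {
  "delta_pos": [
    [0,0,2],
    [0,0,5],
    [0,0,9],
    [0,0,13],
    [-0.5,-3,16],
    [-1,-6,16],
    [-1.5,-10,16],
    [-2,-14,16],
    [-2,-17,16],
    [-2,-20,16],
    [-2,-22,16],
    [-2,-22,16]
  ],
  "turn": [0,0,0,0,-6,-12,-18,-24,-30,-36,-40,-40],
  "grip": [0.6,0.6,0.6,0.6,0.6,0.6,0.6,0.6,0.6,0.6,0.6,0.6]
}}

```text
time_s: 12.48
position: [0.4243, -0.071, 0.2784]
tcp_rot: [[0.874, -0.486, -0.003], [-0.486, -0.874, 0.002], [-0.004, 0.0, -1.0]]
force: [0.4, -0.1, -1.4]
opening: 0.504
grasp_force: 30.0
```

Run:
```python
from h import *
ct=capture("top"); im=cv2.imread("pics/top0.png")
up=cv2.resize(im[175:225,375:425],None,fx=8,fy=8,interpolation=cv2.INTER_CUBIC)
hsv=cv2.cvtColor(up,cv2.COLOR_BGR2HSV)
def show(n,m,z):
    _,_,st,ce=cv2.connectedComponentsWithStats(m)
    for i in (np.argsort(-st[1:,4])[:4]+1):
        uv=ce[i]/8+[375-.44,175-.44]; print(n,uv.round(1),(st[i]/8).round(1).tolist(),onz(ct,uv,z).round(4))
show("green",cv2.inRange(hsv,(45,90,60),(85,255,255)),.012)
show("white",cv2.inRange(hsv,(0,0,150),(180,50,255)),.108)
b=cv2.inRange(hsv,(0,0,0),(180,255,70)); show("black",b,.01)
cn,_=cv2.findContours(b,cv2.RETR_EXTERNAL,cv2.CHAIN_APPROX_NONE); k=max(cn,key=cv2.contourArea)
r=cv2.minAreaRect(k); print(r); 
q=[onz(ct,p/8+[375-.44,175-.44],.01)[:2] for p in cv2.boxPoints(r)]; print(np.round(q,4)); print("cen",np.mean(q,0))
cw=capture("wrist"); cv2.imwrite("pics/w8.png",cw["color"]); s=read_state(); print(s['time_s'],s['position'],s['tcp_rot'].round(3),s['opening'])
L=[.566,-.221,.108]; print(proj(cw,L),cw["camera_from_world"].tolist())
h2=cv2.cvtColor(cw["color"],cv2.COLOR_BGR2HSV)
for n,lo,hi in(("green",(45,90,40),(85,255,255)),("white",(0,0,170),(180,40,255))):
    for ce,st in blob(cw["color"],lo,hi,(200,0,500,240),5): print(n,ce,st)
```

```text
green [410.4 178.4] [27.5, 0.0, 15.0, 7.4, 521.9] [ 0.6438 -0.2668  0.012 ]
green [413.2 217.4] [32.9, 39.1, 12.0, 9.8, 491.9] [ 0.5227 -0.2707  0.012 ]
green [397.6 190.1] [21.6, 14.1, 3.0, 3.0, 58.9] [ 0.6082 -0.226   0.012 ]
white [404.2 204.4] [16.4, 20.5, 25.8, 16.4, 1562.9] [ 0.5562 -0.2304  0.108 ]
white [378.6 211.5] [0.0, 25.6, 16.0, 24.4, 1136.4] [ 0.5374 -0.1558  0.108 ]
white [378.7 187.5] [0.0, 4.8, 14.9, 19.0, 962.0] [ 0.6072 -0.1583  0.108 ]
white [389.8 176.3] [0.0, 0.0, 35.6, 5.0, 881.8] [ 0.6391 -0.1915  0.108 ]
black [396.8 200. ] [9.0, 11.1, 29.5, 31.4, 1998.2] [ 0.5776 -0.2227  0.01  ]
black [399.6 203.3] [20.5, 24.5, 9.0, 8.8, 430.1] [ 0.5672 -0.2311  0.01  ]
black [376.5 178.8] [1.9, 4.1, 0.2, 0.2, 0.4] [ 0.6454 -0.1621  0.01  ]
((189.27577209472656, 213.93487548828125), (165.12718200683594, 207.71240234375), 31.054275512695312)
[[ 0.5568 -0.1785]
 [ 0.6249 -0.2221]
 [ 0.5905 -0.2754]
 [ 0.5226 -0.2318]]
cen [ 0.5737005 -0.2269413]
12.575 [ 0.42436198 -0.06977667  0.27847367] [[ 0.875 -0.484 -0.003]
 [-0.484 -0.875  0.002]
 [-0.003 -0.    -1.   ]] 0.5028949404408456
[384.55973047 -14.28107766] [[-0.48544644256502867, -0.8742663519046581, -0.00031197480723533865, 0.14464223436355456], [0.847226427226042, -0.4703440917937263, -0.24694901563790891, -0.34887102888342436], [0.2157524795008292, -0.12014483443767694, 0.9690284239108723, -0.5432665639593152], [0.0, 0.0, 0.0, 1.0]]
green [416.7  32.4] [404, 17, 25, 37, 425]
green [460.3 193.8] [445, 182, 34, 30, 409]
green [488.9 178.5] [475, 163, 25, 35, 391]
green [264.  183.8] [241, 176, 44, 22, 382]
green [427.4 210.5] [413, 197, 30, 24, 336]
white [305.   53.2] [200, 0, 166, 137, 6389]
white [238.8 107.3] [200, 46, 104, 112, 5887]
white [385.7 132.6] [358, 77, 57, 113, 2701]
white [450.4  33.1] [411, 0, 88, 76, 2642]
white [246.2 206.9] [206, 181, 77, 59, 1886]
```

>>> {"method": "jog_arm", "body": {
  "delta_pos": [
    [0.7,-1.7,0],
    [1.4,-3.4,-0.5],
    [2.1,-5,-1],
    [2.8,-6.6,-1.6],
    [3.4,-8.3,-2.2],
    [3.4,-8.3,-2.2],
    [3.4,-8.3,-2.2],
    [3.4,-8.3,-2.2]
  ],
  "turn": [-1,-2,-3,-3.6,-3.6,-3.6,-3.6,-3.6],
  "grip": [0.6,0.6,0.6,0.6,0.6,0.6,0.6,0.6]
}}

```text
time_s: 13.58
position: [0.4592, -0.1531, 0.2572]
tcp_rot: [[0.843, -0.538, -0.0], [-0.538, -0.843, 0.0], [-0.0, -0.0, -1.0]]
force: [-1.3, -0.3, -1.5]
opening: 0.503
grasp_force: 30.0
```

Run:
```python
from h import *
s=read_state();p=s['position'];R=s['tcp_rot'];print(s['time_s'],p,R[:,0])
cw=capture("wrist");cs=capture("scene");ct=capture("top")
import pickle;pickle.dump((cw,cs,ct,p,R),open("s9.pkl","wb"))
G=p+np.r_[0,0,.019]; x=R[:,0]*[1,1,0]; z=np.r_[0,0,1.]; y=np.cross(z,x)
for a in(30,35,40):
    a=np.radians(a);U=G+.096*(np.sin(a)*x-np.cos(a)*z); e=np.cos(a)*x+np.sin(a)*z
    print(np.degrees(a).round(),"wrist back/cen",proj(cw,U+.021*e).round(1),proj(cw,U).round(1),"scene U",proj(cs,U).round(1),proj(cs,U+.021*e).round(1),"low",proj(cs,U-.021*e).round(1),"top",proj(ct,U).round(1))
L=np.array([.5587,-.2172,.108]);print("lens",proj(cw,L),proj(cs,L),proj(ct,L),"G",proj(cs,G))
P=proj(cs,G).astype(int); x0,y0=P[0]-40,P[1]-35
print("scene crop origin",x0,y0)
A=cv2.resize(cw["color"][0:260,180:480],(600,520),interpolation=cv2.INTER_CUBIC)
B=cv2.resize(cs["color"][y0:y0+100,x0:x0+75],(200,267),interpolation=cv2.INTER_CUBIC)
q=proj(ct,G).astype(int);print("top crop",q-[35,40]); C=cv2.resize(ct["color"][q[1]-40:q[1]+40,q[0]-25:q[0]+35],(190,253),interpolation=cv2.INTER_CUBIC)
im=np.zeros((520,800,3),np.uint8);im[:,:600]=A;im[:267,600:]=B;im[267:,600:790]=C;cv2.imwrite("pics/w9.png",im)
```

```text
13.575 [ 0.45921949 -0.15307019  0.25720265] [ 8.42697617e-01 -5.38387126e-01 -1.67088217e-04]
30.0 wrist back/cen [319.6 125.6] [319.6 150.5] scene U [376.6 193.5] [382.  188.9] low [371.2 198.2] top [390.6 223. ]
35.0 wrist back/cen [319.6 116.3] [319.6 141.2] scene U [378.7 191.6] [383.9 186.6] low [373.5 196.6] top [392.2 220.7]
40.0 wrist back/cen [319.6 107.2] [319.6 132.1] scene U [380.7 189.5] [385.6 184.1] low [375.8 194.9] top [393.6 218.5]
lens [320.14927318  69.88846096] [393.72433224 212.86674476] [399.62345248 203.61114077] G [364.40973542 170.99780626]
scene crop origin 324 135
top crop [349 197]
```

View pics/w9.png

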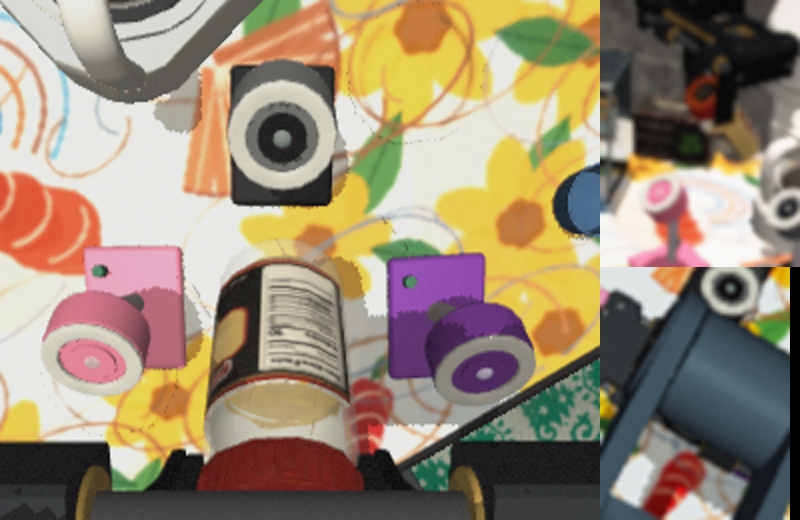

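Run:
```python
from h import *
import pickle;cw,cs,ct,p,R=pickle.load(open("s9.pkl","rb"))
g=cv2.cvtColor(cw["color"],cv2.COLOR_BGR2GRAY)
for r in range(126,245,8):
    d=cv2.GaussianBlur(g,(1,3),0)[r].astype(int)
    k=[c for c in range(270,370) if abs(d[c+1]-d[c-1])>45]; print(r,k)
G=p+np.r_[0,0,.019]; x=R[:,0]*[1,1,0]; z=np.r_[0,0,1.]; y=R[:,1]
# predicted label-limb columns/rows and underside ring rows for tilts
for a in(31,33,35,37):
    a=np.radians(a);ax=-(np.sin(a)*x-np.cos(a)*z);e=np.cos(a)*x+np.sin(a)*z;U=G-.096*ax
    t=np.linspace(0,2*np.pi,73); ring=np.array([proj(cw,U+.021*(np.cos(q)*e+np.sin(q)*y)) for q in t]); lid=np.array([proj(cw,U+.106*ax+.0225*(np.cos(q)*e+np.sin(q)*y)) for q in t]);lb=np.array([proj(cw,U+.085*ax+.0225*(np.cos(q)*e+np.sin(q)*y)) for q in t])
    print(np.degrees(a),"under rows",ring[:,1].min().round(1),"cols",ring[:,0].min().round(1),ring[:,0].max().round(1),"lid low ring min row",lb[:,1].min().round(1))
col=g[95:140,318:323].mean(1).round().astype(int); print(dict(zip(range(95,140),col)))
hsv=cv2.cvtColor(cw["color"],cv2.COLOR_BGR2HSV); print("lid top rows", [int(np.argmax((((hsv[180:,c,0]<8)|(hsv[180:,c,0]>172))&(hsv[180:,c,1]>170))))+180 for c in (300,310,320,330,340)])
```

```text
126 [271, 272]
134 [271, 272, 300, 301, 302, 303, 310, 311, 312, 334, 358, 359]
142 [270, 271, 272, 290, 291, 292, 293, 309, 310, 311, 345, 346, 347, 349, 360, 361]
150 [271, 272, 288, 289, 290, 309, 310, 311, 347, 348, 350, 362]
158 [272, 279, 286, 287, 288, 292, 293, 302, 303, 309, 310, 311, 348, 349, 350, 351]
166 [272, 273, 280, 281, 286, 287, 301, 302, 303, 309, 310, 314, 320, 321, 332, 349, 350, 351, 352]
174 [273, 280, 285, 286, 298, 299, 308, 309, 310, 346, 350, 352, 353]
182 [273, 284, 285, 295, 296, 308, 309, 310, 327, 350, 351, 353, 354]
190 [283, 284, 352, 353, 354]
198 [282, 283, 284, 354, 355]
206 [281, 282]
214 [281]
222 [284, 367, 368, 369]
230 [281, 282, 283, 284, 285, 358, 359]
238 []
31.0 under rows 123.7 cols 291.5 347.8 lid low ring min row 212.2
33.0 under rows 120.0 cols 291.2 348.1 lid low ring min row 212.9
35.0 under rows 116.3 cols 290.8 348.5 lid low ring min row 213.6
37.0 under rows 112.7 cols 290.5 348.8 lid low ring min row 214.4
{95: np.int64(59), 96: np.int64(38), 97: np.int64(38), 98: np.int64(41), 99: np.int64(41), 100: np.int64(37), 101: np.int64(32), 102: np.int64(52), 103: np.int64(189), 104: np.int64(221), 105: np.int64(224), 106: np.int64(225), 107: np.int64(221), 108: np.int64(211), 109: np.int64(203), 110: np.int64(199), 111: np.int64(198), 112: np.int64(199), 113: np.int64(200), 114: np.int64(200), 115: np.int64(199), 116: np.int64(200), 117: np.int64(200), 118: np.int64(199), 119: np.int64(193), 120: np.int64(199), 121: np.int64(201), 122: np.int64(203), 123: np.int64(203), 124: np.int64(200), 125: np.int64(200), 126: np.int64(199), 127: np.int64(192), 128: np.int64(160), 129: np.int64(131), 130: np.int64(109), 131: np.int64(84), 132: np.int64(153), 133: np.int64(201), 134: np.int64(212), 135: np.int64(210), 136: np.int64(213), 137: np.int64(208), 138: np.int64(205), 139: np.int64(165)}
lid top rows [222, 189, 188, 189, 222]
```

>>> {"method": "jog_arm", "body": {
  "delta_pos": [
    [0.5,-0.3,-0.8],
    [0.97,-0.62,-1.65],
    [0.97,-0.62,-1.65],
    [0.97,-0.62,-1.65]
  ],
  "turn": [0,0,0,0],
  "grip": [0.6,0.6,0.6,0.6]
}}

```text
time_s: 14.22
position: [0.4691, -0.1598, 0.2402]
tcp_rot: [[0.842, -0.539, -0.001], [-0.539, -0.842, 0.0], [-0.001, -0.0, -1.0]]
force: [-0.4, 0.2, -0.3]
opening: 0.503
grasp_force: 30.0
```

Run:
```python
from h import *
import pickle;c0=pickle.load(open("s9.pkl","rb"))[0]
s=read_state();print(s['position'],s['force'])
c1=capture("wrist"); g=[cv2.cvtColor(c["color"],cv2.COLOR_BGR2GRAY).astype(int) for c in(c0,c1)]
for cc in(306,312,318,324,330,336):
    print(cc); [print("  ",a[98:134,cc-1:cc+2].mean(1).round().astype(int).tolist()) for a in g]
cv2.imwrite("pics/w10.png",c1["color"])
b=cv2.inRange(c1["color"],(0,0,0),(60,60,60)); L=np.array([.5587,-.2172,.108]);print(proj(c1,L))
u,v=proj(c1,L).astype(int); m=cv2.inRange(cv2.cvtColor(c1["color"],cv2.COLOR_BGR2HSV),(0,0,170),(180,45,255)); 
n,lab,st,ce=cv2.connectedComponentsWithStats(m[v-35:v+35,u-35:u+35])
print([(st[i].tolist(),(ce[i]+[u-35,v-35]).round(1)) for i in range(1,n) if st[i][4]>60])
```

```text
[ 0.46910119 -0.15982191  0.2402141 ] [-0.38673246  0.221637   -0.33710479]
306
   [59, 54, 44, 33, 58, 197, 230, 232, 231, 225, 214, 205, 200, 199, 199, 199, 199, 199, 199, 199, 199, 200, 201, 205, 213, 219, 223, 225, 226, 227, 227, 227, 219, 167, 105, 75]
   [202, 200, 194, 157, 93, 58, 58, 57, 57, 57, 53, 43, 30, 94, 216, 232, 233, 231, 223, 211, 203, 200, 200, 199, 201, 204, 204, 206, 207, 208, 209, 208, 202, 157, 103, 78]
312
   [56, 55, 47, 35, 54, 193, 229, 232, 229, 218, 207, 200, 199, 199, 199, 200, 200, 199, 199, 199, 198, 197, 202, 205, 208, 209, 212, 215, 218, 218, 202, 158, 112, 98, 75, 121]
   [205, 202, 202, 199, 196, 192, 133, 71, 57, 57, 54, 44, 34, 95, 217, 233, 232, 226, 214, 204, 200, 198, 201, 206, 206, 208, 210, 210, 209, 209, 194, 154, 111, 99, 76, 123]
318
   [51, 49, 44, 36, 55, 194, 229, 232, 231, 225, 213, 204, 200, 198, 199, 200, 199, 200, 200, 200, 200, 185, 196, 200, 203, 207, 209, 209, 208, 205, 164, 131, 110, 82, 151, 202]
   [218, 212, 209, 207, 202, 199, 197, 126, 56, 50, 48, 42, 31, 84, 216, 233, 232, 231, 222, 210, 202, 198, 203, 206, 207, 209, 209
[... 587 characters left out ...]
   [209, 208, 207, 204, 200, 177, 108, 47, 37, 37, 35, 30, 24, 69, 163, 195, 199, 198, 199, 199, 198, 198, 193, 195, 198, 198, 197, 193, 183, 175, 162, 146, 134, 109, 86, 128]
336
   [37, 35, 33, 29, 22, 137, 188, 198, 200, 199, 199, 199, 195, 184, 164, 146, 135, 131, 133, 133, 135, 137, 137, 138, 139, 150, 162, 165, 169, 169, 168, 162, 151, 142, 126, 101]
   [204, 201, 178, 111, 53, 38, 35, 37, 36, 37, 36, 31, 23, 45, 158, 192, 199, 200, 199, 200, 198, 194, 181, 162, 145, 147, 156, 159, 161, 163, 159, 144, 138, 140, 126, 102]
[319.68880225  80.43913985]
[([8, 5, 57, 55, 1332], array([320. ,  76.3])), ([64, 9, 6, 29, 132], array([351.1,  67.2])), ([0, 62, 37, 8, 152], array([298.4, 112.1]))]
```

>>> {"method": "jog_arm", "body": {
  "delta_pos": [
    [0.3,-0.2,-0.35],
    [0.58,-0.36,-0.69],
    [0.58,-0.36,-0.69],
    [0.58,-0.36,-0.69],
    [0.58,-0.36,-0.69]
  ],
  "turn": [0,0,0,0,0],
  "grip": [0.6,0.6,0.6,0.6,0.6]
}}

```text
time_s: 14.9
position: [0.475, -0.1634, 0.2337]
tcp_rot: [[0.842, -0.539, 0.0], [-0.539, -0.842, -0.0], [0.0, -0.0, -1.0]]
force: [0.1, -0.1, -0.8]
opening: 0.503
grasp_force: 30.0
```

Run:
```python
from h import *
s=read_state();p=s['position'];R=s['tcp_rot'];print(p)
c=capture("wrist");im=c["color"];cv2.imwrite("pics/w11.png",im);L=np.array([.5587,-.2172,.108]);P=proj(c,L);print("pred",P)
u,v=P.astype(int);g=cv2.cvtColor(im,cv2.COLOR_BGR2GRAY)[v-32:v+32,u-32:u+32]
for th in(50,70,90):
    n,lab,st,ce=cv2.connectedComponentsWithStats((g<th).astype(np.uint8))
    print(th,[(st[i].tolist(),(ce[i]+[u-32,v-32]).round(1).tolist()) for i in range(1,n) if st[i][4]>30])
x=R[:,0]; t=np.linspace(0,2*np.pi,72); y=np.array([.539,.8425,0]);xs=np.array([.8425,-.539,0]); e=np.cos(np.radians(35))*xs+np.sin(np.radians(35))*np.array([0,0,1])
r=np.array([proj(c,L+.027*(np.cos(q)*e+np.sin(q)*y)) for q in t]);print("pred ring bbox",r.min(0),r.max(0))
m=cv2.inRange(cv2.cvtColor(im,cv2.COLOR_BGR2HSV),(0,0,170),(180,45,255))
print("row profile", g[:,32].tolist()); print("col profile",g[32,:].tolist())
ct=capture("top");cs=capture("scene")
for n,q in(("honey",(.6,.1,.12)),): pass
```

```text
[ 0.47497561 -0.16344422  0.23372552]
pred [319.83744386  87.60089547]
50 [([21, 19, 26, 25, 432], [320.5, 86.1]), ([8, 44, 52, 18, 261], [327.5, 112.1])]
70 [([55, 0, 7, 20, 49], [346.1, 61.8]), ([21, 19, 26, 26, 465], [320.4, 86.2]), ([8, 44, 52, 18, 394], [320.8, 111.4])]
90 [([6, 0, 8, 19, 76], [295.9, 61.3]), ([48, 0, 14, 21, 130], [343.1, 60.9]), ([20, 18, 28, 28, 519], [320.4, 86.2]), ([7, 43, 53, 20, 418], [320.5, 111.2])]
pred ring bbox [290.04269038  57.43277463] [349.63419787 113.52500994]
row profile [103, 118, 204, 222, 221, 215, 211, 209, 207, 205, 202, 201, 189, 140, 94, 106, 112, 112, 84, 46, 33, 35, 28, 34, 37, 37, 34, 55, 132, 149, 147, 142, 136, 127, 116, 105, 77, 47, 38, 34, 32, 31, 35, 32, 58, 100, 110, 110, 114, 196, 219, 215, 211, 207, 202, 202, 201, 156, 83, 45, 42, 25, 157, 224]
col profile [165, 169, 181, 195, 177, 187, 203, 205, 204, 204, 203, 202, 201, 197, 129, 112, 111, 110, 111, 109, 70, 36, 31, 35, 32, 31, 31, 30, 47, 113, 131, 135, 136, 139, 137, 133, 128, 119, 80, 43, 35, 36, 34, 32, 33, 41, 32, 106, 110, 110, 112, 109, 100, 178, 204, 208, 207, 210, 210, 210, 211, 203, 146, 163]
```

Run:
```python
from h import *
c=capture("top")
print(proj(c,np.r_[.5617,.2519,.121]),[(ce,st) for ce,st in blob(c["color"],(20,150,120),(34,255,255),(225,190,265,230),2)])
s=read_state();print(s['time_s'],s['position'],abs(s['qvel']).max(),s['grasp_force'])
print(hand_in())
```

```text
[237.4901194  206.03968804] [(array([237.7, 206.5]), [227, 197, 22, 21, 344]), (array([228.4, 222.3]), [225, 213, 11, 17, 94])]
15.1 [ 0.47498748 -0.16344405  0.23372865] 0.10979456515429277 30.000804886221886
the job is handed in; nothing more can be done
None
```

I turned the carousel one click and let go, then lifted the red-lidded jar and held it still, underside first, about 8 cm from the inspection camera's lens. It is tilted about 34° from vertical against the ideal 35°, and centred to about 1–2 mm by my measurements. I handed the job in at about 15 s, and no result came back.

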